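Hook the heel-lift tray out from under the riser

TASK

The heel-lift tray has been pushed too far in under the low riser, and its pull eye is out of sight under the front edge. Pick up the wooden-handled hook, reach under the edge with it and feel gently for the eye (you cannot see how far to the left or right it sits), catch it and draw the tray out until it meets its stop. Then unhook, and lay the hook down flat on the bench, without dropping it, its tip at least 10 cm away from the front edge's middle. Only the hook may touch the riser and its tray, without forcing or yanking; leave the other loose things where they are.

Things in the scene. Friction and masses are not known exactly. Their poses are not given: they have to be found in the camera images.
- rack: low plywood riser fixed to the bench: 190 mm wide, 142 deep, 74 high; top board 12 mm thick (62 mm clear below), side walls 12 mm thick, thin dark strip on the front edge, two thread spools standing at the back of its top. Origin on the bench below the middle of the front edge; x points in under the board, y left along the edge, z up. A steel tray slides under it.
- tray_front (a point): middle of the front panel of the tray, 34 mm above the bench; axes as the riser's; moves with the tray. Panel 158 mm wide, its top 43 mm above the bench; 52 mm behind the riser's front edge when the tray is fully in. The pull eye stands out from this panel toward the robot, its ring centre 21 mm in front of it (riser's -x) and 34 mm above the bench.
- eye_middle (a point): middle of the eye's possible places, moving with the tray. The eye: upright ring of 6 mm steel wire, hole 20 mm, outside 32 mm, in the riser's x-z plane, so its hole runs left-right (riser's y). This point has the ring centre's x and z but NOT its y: the eye is clamped anywhere within 35 mm left or right of here, is not reported, does not shift, and must be felt for.
- tray (a joint): how far the tray is drawn out toward the robot (rack's -x), m: 0 fully in, 0.090 at its outer stop; starts between 0 and 0.006. It drags with about 5 to 7 N (two loose heel lifts lie in it), no spring, stays where it is left.
- hook: hand hook lying flat: wooden handle 90 long, 24 wide, 32 mm high; from its front end a straight 6 mm steel rod with a leg bent sideways at its end. About 0.13 kg. Origin at the underside of the handle's middle; x along the rod to the tip, y to the leg's side, z up. Rod axis 16 mm above the underside, at y = 0, running to x = 112 mm. Grasp the handle's middle across its width, from above.
- hook_tip (a point): end of the hook's leg, at (109, 18, 16) mm in the hook's frame; the leg, 6 mm thick, leaves the rod at (112, 3, 16) toward +y, slightly back, so it does not slip off
- hook_leg (a point): middle of the hook's leg, at (110.5, 10, 16) mm in the hook's frame: the point to bring into the hole of the eye
- pincers_b: bystander: pincers with red grips, 136x50x13 mm, lying; origin under its middle
- wax_b: bystander: block of wax, 34x52x20 mm; origin under its middle
- oiler_b: bystander: small brass oil can with upright spout, 58 mm across, 125 mm high; origin under its middle
- lift_c: bystander: brown heel lift lying flat, 65x68x10 mm; origin under its middle
- spool_a: bystander: spool of waxed thread, 40 mm across, 50 mm high, standing near the back of the riser's top; origin under its middle
- spool_b: bystander: spool of waxed thread, 40 mm across, 50 mm high, standing near the back of the riser's top; origin under its middle
- sole_block: fixed in place on the right of the bench: shoe-sole block 312x144x84 mm lying along x, with a sole on it and on that a glue brush whose wooden handle stands up and leans; keep the arm clear of it, it reaches 330 mm above the bench. Origin under the block's middle

How it is judged:
On the way, in this order (a step that is already met when the one before it is completed fails the run):
1. the hook's tip is under the front edge (at least 10 mm in) and the hook bears on the eye or tray (x of hook_tip in the frame of rack above 0.01 m and contact force between hook and rack above 1 N and value of joint tray below 0.03 m), for 0.1 s.
2. the tray is drawn out to within 6 mm of its stop while the hook bears on the eye (value of joint tray above 0.084 m and contact force between hook and rack above 0.5 N).
At the end, for the whole second after the job is handed in: The tray is out to within 6 mm of its stop (joint above 0.084 m); the hook lies flat on the bench (handle down, tilt under 0.12 rad, underside less than 6 mm up), at rest, touching neither riser nor tray, its tip more than 100 mm from the middle of the riser's front edge (value of joint tray above 0.084 m and height (world z) of hook below 0.006 m and angle between hook's own z axis and vertical below 0.12 rad and horizontal distance between hook_tip and rack above 0.1 m and contact force between hook and rack below 0.1 N and linear speed of hook below 0.01 m/s).
It fails at once if the hook presses on the riser, its tray or the eye with more than 15 N (contact force between hook and rack above 15 N).
It fails at once if the gripper or arm touches the riser or its tray (more than 1 N) (contact force between any of the fingers, the arm and rack above 1 N).
It fails at once if the hook is dropped (falls free at more than 0.8 m/s) (linear speed of hook above 0.8 m/s and contact force between the fingers and hook below 0.3 N).
It fails at once if a loose bystander is moved by more than 25 mm (distance of any of pincers_b, wax_b, oiler_b, lift_c, spool_a, spool_b from where it was at the start of the episode above 0.025 m).
It also fails if it takes over 72 s, if anything falls off the work surface, if the arm or the gripper's body presses on something with over 40 N, if the wrist force passes 120 N, or if a joint passes its speed limit or range.

ROBOT

A 6-joint arm with a two-finger parallel gripper is mounted at the origin on a cart in front of the work surface, level with it; the furniture and walls round the work are solid. World frame = base frame: x ahead of the robot, y to its left, z up, the work surface at z = 0. Lengths are in m, angles in rad, forces in N, time in s.
With the tool pointing down it reaches from about 0.35 to 0.725 m from the base axis. Payload 4.3 kg.
Tool frame: the origin (TCP) lies at the very end of the fingers, on their centre line; the grasp point (between the pads) lies behind it (tcp_to_grasp is the z of the grasp point in the tool frame, in m); z points along the fingers, y is the line along which they close (so a half turn about z gives the same grasp; the last joint's range is limited). The gripper opens to 85 mm and grips with 20 to 120 N. Pads are 22 mm wide; open, the fingers measure 114 mm over their backs; the gripper's body (76 mm by 85 mm) begins 54 mm behind the grasp point. The pads swing forward as they close: fully open they stand 13 mm farther back than shut.
Start: joints at [1.084, 0.377, 0.081, 1.274, 0, 1.46], TCP at [0.212, 0.535, 0.231] pointing down, gripper open.
Joint ranges: [-2.72, 2.72], [-0.84, 1.66], [-1.02, 1.22], [-1.77, 2.12], [-1.37, 1.28], [-3.14, 3.14]. Speed limits (rad/s): [2.57, 2.57, 3.14, 3.14, 3.14, 3.14].

INTERFACE

Orientations are given as a unit quaternion [x, y, z, w].
In Python, from cell import get_obs, grab_frame, hand_in, tcp_to_grasp gives the robot as it stands.
- The arm moves only by the tool carry_out, never from a script. Its argument "steps" is a list of rows, each an object with "linear": the shift along the tool's x, y, z scaled (see below), a list of three; "delta_rot": the turn, a rotation vector about the tool's x, y, z scaled (see below), a list of three; "gripper": the closure, from -1 (fully open) to 1 (shut). In form: [{"linear": [tx, ty, tz], "delta_rot": [ax, ay, az], "gripper": gripper}, ...]. A call has 1 to 12 rows; each row shifts and turns the commanded pose from where the row before left it, along the tool's axes as they then stand; what a row does not reach is not made up. The controller multiplies each number of a shift by 200 mm and each number of a turn by 360 degrees. A row lasts 1/8 s, in which the tool goes at most 62.5 mm and 10.7 degrees, less where a joint would pass 70% of its speed; a pose out of reach is approached as far as the arm can. A call with a number of a shift or a turn outside -1 to 1 is refused whole. A call with a gripper value outside its range is refused whole. The fingers move at their own pace and stop on an object; "force" is the grip in N (left out, the last holds). Time passes only in rows, so rows that do not move let the fingers close. It gives the time, the measured TCP pose, the force, the opening and the grip force at its end, in the units of the state.
- get_obs(): the state, without advancing time (a new reading comes with each control period).
- grab_frame(name): name is "scene" or "top"; returns a dict with "img" (480x640x3 uint8, red, green, blue), "mtx" (3x3 intrinsics, pixels), "R" (3x3) and "t" (3): a world point X has camera coordinates R X + t. Camera axes: x right, y down, z forward; pixel columns grow to the right and rows downward; lengths in m; the calibration is good to about 2 mm. A picture is of the moment at which its call begins. There is no depth.
- hand_in(): hands the job in; it is judged then, once.
The state is a dict: "time_s": time; "joint_pos": joint angles; "qvel": joint speeds; "tau": joint torques, N m; "tool_pos": TCP position; "tool_rot": TCP orientation; "ft_force": force on the tool from outside, world axes, zero at the start; "torque": the same for the moment, N m; "grip_width": finger opening in m; "grasp_force": force on a finger pad.
Only numpy, scipy, OpenCV 4.12 (cv2) and the standard library are available. Lean on these libraries where they do the work, as an engineer would, in place of code of your own. Each camera call takes 0.05 s, during which the arm holds its last target. There are 200 camera calls.

## Working session

There is one attempt and no reset: what is moved stays moved. The work goes in short steps, Python scripts to look and compute and a tool call to move; the robot and the scene stay as the last step left them, time stands still between calls to the robot, and variables do not carry over. Pictures are saved under pics/ and viewed, at most 10 in all, crops included, and the job is handed in when it is done.

Besides the shell and the picture viewer there is one more tool, called after "Emit:" in YAML: its name, and indented under it one key for each argument. carry_out: Moves the arm, as the interface text tells. Shifts and turns lie within -1 to 1; 1 stands for 200 mm of shift or 360 degrees of turn. Its arguments: {"type":"object","properties":{"steps":{"type":"array","items":{"type":"object","properties":{"linear":{"type":"array","items":{"type":"number","minimum":-1,"maximum":1}},"delta_rot":{"type":"array","items":{"type":"number","minimum":-1,"maximum":1}},"gripper":{"type":"number"}}}},"force":{"type":"number"}},"required":["steps"]}

```bash
mkdir -p pics; ls
python3 - <<'E'
from cell import *
import cv2
print(get_obs(),tcp_to_grasp)
for n in("scene","top"):
    f=grab_frame(n); cv2.imwrite(f"pics/{n}0.png",f["img"][:,:,::-1]); print(n,f["mtx"],f["R"],f["t"],-f["R"].T@f["t"])
E
```

```text
pics
{'time_s': 0.0, 'joint_pos': array([1.08370951e+00, 3.78044875e-01, 7.96506112e-02, 1.27442646e+00,
       1.90591033e-05, 1.46049016e+00]), 'qvel': array([-0.00091728, -0.00052228, -0.00074424,  0.00074295,  0.0004771 ,
        0.00062177]), 'tau': array([-1.02484089e-03, -4.63597190e+01,  2.69878185e+01,  2.10298738e-02,
       -2.43621080e-04, -1.32434607e-05]), 'tool_pos': array([0.21124268, 0.53408662, 0.23038085]), 'tool_rot': array([ 1.87277858e-01,  9.82306459e-01, -9.64573360e-04, -3.06971472e-04]), 'ft_force': array([ 0.20577803, -0.62095795,  0.94149666]), 'torque': array([ 0.04924847, -0.00675883, -0.01688736]), 'grasp_force': 0.0, 'grip_width': 0.0850759189352733} -0.0187
scene [[456.05387642   0.         317.30445355]
 [  0.         456.05387642 243.66875846]
 [  0.           0.           1.        ]] [[ 0.59675263 -0.80229276  0.01458187]
 [-0.5021553  -0.38755841 -0.77307085]
 [ 0.62588047  0.4540097  -0.63415206]] [-0.34275274  0.30280356  0.63645851] [-0.04175394 -0.44659231  0.64269805]
top [[465.93397154   0.         323.34141083]
 [  0.         465.93397154 234.1578012 ]
 [  0.           0.           1.        ]] [[-0.00291944 -0.99995074  0.00948686]
 [-0.98206678  0.00107858 -0.18853028]
 [ 0.18851077 -0.00986714 -0.98202155]] [-0.00949989  0.54680686  0.92379304] [ 3.62828191e-01 -9.74010088e-04  1.01036445e+00]
```

View pics/scene0.png

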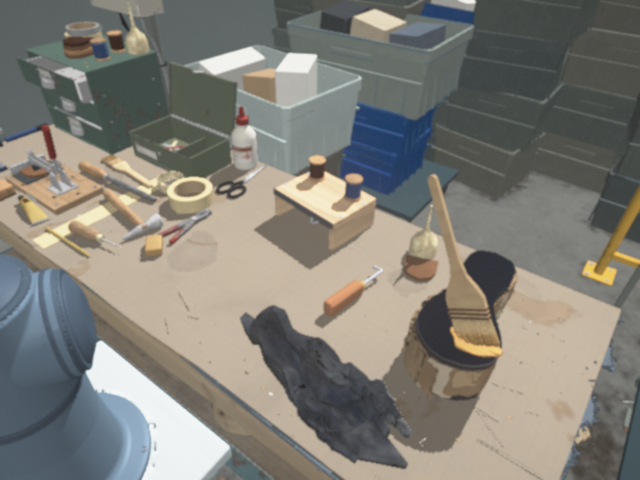

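View pics/top0.png

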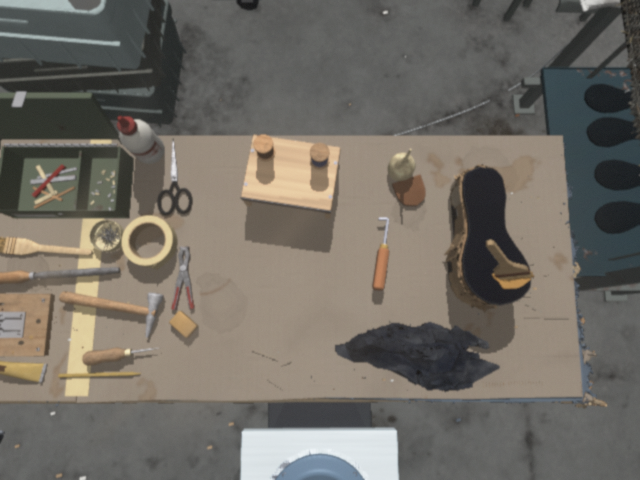

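Scene view: hook handle near (345,296), rod tip (378,270), riser front edge (275,195)-(328,240). Top view: handle (381,268), leg end about (378,219), front edge about (243,202)-(332,211). I'll take refined crops.

```bash
cat > h.py <<'E'
import numpy as np, cv2
from cell import *
def plane(f,px,z):
    px=np.atleast_2d(px).astype(float)
    d=np.c_[px,np.ones(len(px))]@np.linalg.inv(f["mtx"]).T@f["R"]
    c=-f["R"].T@f["t"]
    return c+d*((z-c[2])/d[:,2])[:,None]
def proj(f,X):
    p=(np.atleast_2d(X)@f["R"].T+f["t"])@f["mtx"].T
    return p[:,:2]/p[:,2:]
def tri(fs,pxs):
    A=[];b=[]
    for f,p in zip(fs,pxs):
        d=np.linalg.inv(f["mtx"])@[p[0],p[1],1]@f["R"]; d/=np.linalg.norm(d); c=-f["R"].T@f["t"]
        M=np.eye(3)-np.outer(d,d);A.append(M);b.append(M@c)
    return np.linalg.lstsq(np.vstack(A),np.hstack(b),rcond=None)[0]
E
python3 - <<'E'
from h import *
t=grab_frame("top");s=grab_frame("scene")
a=cv2.resize(t["img"][120:310,220:440],None,fx=3,fy=3,interpolation=cv2.INTER_CUBIC)
b=cv2.resize(s["img"][160:320,260:420],None,fx=3.6,fy=3.6,interpolation=cv2.INTER_CUBIC)
cv2.imwrite("pics/tc.png",a[:,:,::-1]);cv2.imwrite("pics/sc.png",b[:,:,::-1])
for f,(y0,y1,x0,x1),n in((t,(235,300,360,400),"top"),(s,(270,320,315,372),"scene")):
    h=cv2.cvtColor(f["img"],cv2.COLOR_RGB2HSV)[y0:y1,x0:x1]
    m=((h[...,1]>120)&(h[...,2]>90)&(h[...,0]<18)).astype(np.uint8)
    c=max(cv2.findContours(m,0,1)[0],key=cv2.contourArea)
    M=cv2.moments(c); r=cv2.minAreaRect(c)
    print(n,cv2.contourArea(c),M['m10']/M['m00']+x0,M['m01']/M['m00']+y0,r,cv2.boxPoints(r)+[x0,y0])
E
```

```text
top 323.5 380.5816589386914 267.7047913446677 ((20.600000381469727, 32.29999923706055), (9.475231170654297, 40.587928771972656), 8.13010311126709) [[373.03999901 286.72000122]
 [378.78000069 246.54000092]
 [388.16000175 247.87999725]
 [382.42000008 288.05999756]]
scene 38.5 340.008658008658 298.54978354978357 ((25.81277084350586, 27.7733154296875), (6.628597736358643, 28.635541915893555), 65.37643432617188) [[326.41606998 300.72597122]
 [352.44763565 288.79483604]
 [355.20947266 294.82065964]
 [329.17790604 306.75179291]]
```

View pics/tc.png

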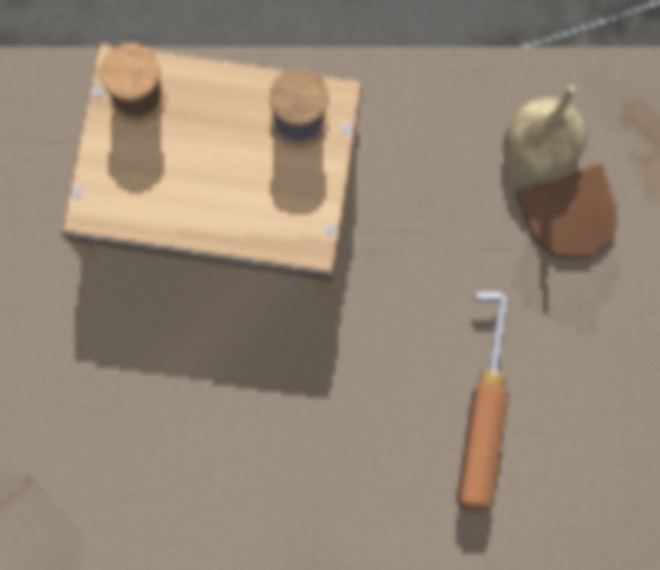

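View pics/sc.png

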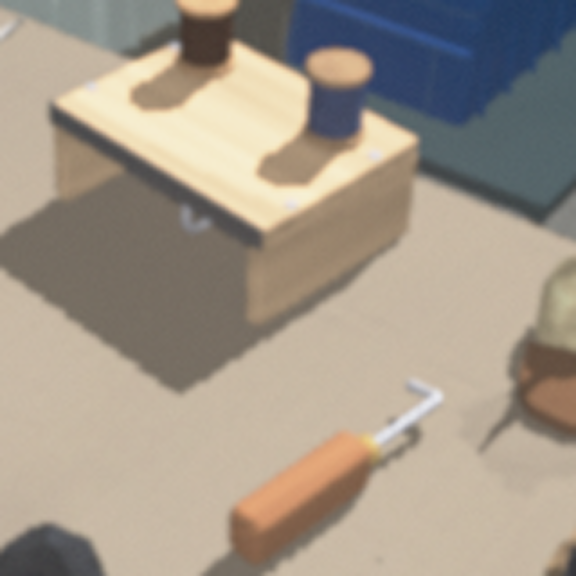

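Crops: riser front-top corners in top crop (66,235) and (331,271), in scene crop (52,105) and (263,240). The hook's corner is at (503,295) in top and (438,398) in scene, its leg tip at (476,296) and (410,384). A bit of the ring peeps out under the edge at scene crop (195,218). Now the measurements.

Run:
```python
from h import *
np.set_printoptions(precision=4,suppress=True)
t=grab_frame("top");s=grab_frame("scene")
T=lambda u,v:((u+.5)/3-.5+220,(v+.5)/3-.5+120)
S=lambda u,v:((u+.5)/3.6-.5+260,(v+.5)/3.6-.5+160)
P={}
for n,a,b in(("FL",(66,232),(52,103)),("FR",(331,269),(263,235)),("BR",(360,80),(418,138)),("corner",(503,295),(439,398)),("tip",(476,296),(410,384)),("ferr",(493,373),(370,446))):
    P[n]=tri((t,s),(T(*a),S(*b))); print(n,P[n],'plane',end=' ')
    z=.074 if len(n)==2 else .016
    print(plane(t,T(*a),z)[0],plane(s,S(*b),z)[0])
print("width",np.linalg.norm(P["FL"]-P["FR"]),"depth",np.linalg.norm(P["BR"]-P["FR"]))
print("handle back mid z.016",plane(t,T(475,506),.016), "leg",np.linalg.norm(P["tip"]-P["corner"]))
print("handle top centre z.032",plane(t,(380.58,267.7),.032))
# ring peep
fl=plane(t,T(66,232),.074)[0];fr=plane(t,T(331,269),.074)[0]
m=(fl+fr)/2; y=(fl-fr);y/=np.linalg.norm(y); x=np.array([y[1],-y[0],0])
print("rack",m,"yaw",np.degrees(np.arctan2(x[1],x[0])))
for uv,z in (((195,227),.019),((188,212),.027),((204,218),.022)):
    q=plane(s,S(*uv),z)[0]-m; print("ring rack xy",q@x,q@y)
```

```text
FL [0.6209 0.1593 0.0738] plane [0.6213 0.1588 0.074 ] [0.6201 0.1594 0.074 ]
FR [ 0.5959 -0.0239  0.0676] plane [ 0.5948 -0.0243  0.074 ] [ 0.5882 -0.0281  0.074 ]
BR [ 0.7331 -0.0454  0.0718] plane [ 0.7325 -0.0456  0.074 ] [ 0.7297 -0.0468  0.074 ]
corner [ 0.5898 -0.1514  0.0147] plane [ 0.5896 -0.1513  0.016 ] [ 0.5884 -0.1519  0.016 ]
tip [ 0.5894 -0.1319  0.0148] plane [ 0.5889 -0.1315  0.016 ] [ 0.5885 -0.1328  0.016 ]
ferr [ 0.5316 -0.1421  0.0166] plane [ 0.5318 -0.1424  0.016 ] [ 0.5319 -0.1416  0.016 ]
width 0.1849993852021749 depth 0.1389786147867181
handle back mid z.016 [[ 0.4362 -0.1269  0.016 ]] leg 0.01941506859642434
handle top centre z.032 [[ 0.4784 -0.1315  0.032 ]]
rack [0.608  0.0673 0.074 ] yaw -8.211050433239508
ring rack xy 0.023546930828766695 -0.012691247192095504
ring rack xy 0.023936531351981434 -0.005893200637738019
ring rack xy 0.03154742307504886 -0.01271839311252024
```

Emit:
carry_out:
  steps:
    - {"linear": [0,0,0],"delta_rot": [0,0,-0.0175],"gripper": -1}
    - {"linear": [0,0,0],"delta_rot": [0,0,-0.0175],"gripper": -1}
    - {"linear": [-0.1025,-0.1715,0],"delta_rot": [0,0,0],"gripper": -1}
    - {"linear": [-0.1025,-0.1715,0],"delta_rot": [0,0,0],"gripper": -1}
    - {"linear": [-0.1025,-0.1715,0],"delta_rot": [0,0,0],"gripper": -1}
    - {"linear": [-0.1025,-0.1715,0],"delta_rot": [0,0,0],"gripper": -1}
    - {"linear": [-0.1025,-0.1715,0],"delta_rot": [0,0,0],"gripper": -1}
    - {"linear": [-0.1025,-0.1715,0],"delta_rot": [0,0,0],"gripper": -1}
    - {"linear": [-0.1025,-0.1715,0],"delta_rot": [0,0,0],"gripper": -1}
    - {"linear": [-0.1025,-0.1715,0],"delta_rot": [0,0,0],"gripper": -1}
    - {"linear": [-0.1025,-0.1715,0],"delta_rot": [0,0,0],"gripper": -1}
    - {"linear": [-0.1025,-0.1715,0],"delta_rot": [0,0,0],"gripper": -1}

```text
time_s: 1.8
tool_pos: [0.3608, 0.1627, 0.2315]
tool_rot: [0.078, 0.997, 0.0, 0.0]
ft_force: [-0.4, 0.5, 0.7]
grip_width: 0.0853
grasp_force: 0.0
```

Emit:
carry_out:
  steps:
    - {"linear": [-0.1025,-0.1715,0],"delta_rot": [0,0,0],"gripper": -1}
    - {"linear": [-0.1025,-0.1715,0],"delta_rot": [0,0,0],"gripper": -1}
    - {"linear": [-0.1025,-0.1715,0],"delta_rot": [0,0,0],"gripper": -1}
    - {"linear": [-0.1025,-0.1715,0],"delta_rot": [0,0,0],"gripper": -1}
    - {"linear": [-0.1025,-0.1715,0],"delta_rot": [0,0,0],"gripper": -1}
    - {"linear": [-0.1025,-0.1715,0],"delta_rot": [0,0,0],"gripper": -1}
    - {"linear": [-0.1025,-0.1715,0],"delta_rot": [0,0,0],"gripper": -1}
    - {"linear": [-0.1025,-0.1715,0],"delta_rot": [0,0,0],"gripper": -1}
    - {"linear": [0,0,0],"delta_rot": [0,0,0],"gripper": -1}

```text
time_s: 2.92
tool_pos: [0.4805, -0.1351, 0.231]
tool_rot: [0.08, 0.997, -0.0, 0.0]
ft_force: [-0.9, 0.4, -0.1]
grip_width: 0.0854
grasp_force: 0.0
```

Emit:
carry_out:
  steps:
    - {"linear": [0,0.0075,0.2],"delta_rot": [0,0,0],"gripper": -1}
    - {"linear": [0,0,0.2],"delta_rot": [0,0,0],"gripper": -1}
    - {"linear": [0,0,0.2],"delta_rot": [0,0,0],"gripper": -1}
    - {"linear": [0,0,0.2],"delta_rot": [0,0,0],"gripper": -1}
    - {"linear": [0,0,0.15],"delta_rot": [0,0,0],"gripper": -1}
    - {"linear": [0,0,0.1],"delta_rot": [0,0,0],"gripper": -1}
    - {"linear": [0,0,0.07],"delta_rot": [0,0,0],"gripper": -1}
    - {"linear": [0,0,0],"delta_rot": [0,0,0],"gripper": -1}
    - {"linear": [0,0,0],"delta_rot": [0,0,0],"gripper": -1}

```text
time_s: 4.05
tool_pos: [0.4805, -0.1314, 0.0081]
tool_rot: [0.078, 0.997, -0.0, 0.001]
ft_force: [-0.2, -0.1, 0.5]
grip_width: 0.0851
grasp_force: 0.0
```

Emit:
carry_out:
  force: 60
  steps:
    - {"linear": [0,0,0],"delta_rot": [0,0,0],"gripper": 1}
    - {"linear": [0,0,0],"delta_rot": [0,0,0],"gripper": 1}
    - {"linear": [0,0,0],"delta_rot": [0,0,0],"gripper": 1}
    - {"linear": [0,0,0],"delta_rot": [0,0,0],"gripper": 1}
    - {"linear": [0,0,0],"delta_rot": [0,0,0],"gripper": 1}
    - {"linear": [0,0,0],"delta_rot": [0,0,0],"gripper": 1}
    - {"linear": [0,0,0],"delta_rot": [0,0,0],"gripper": 1}
    - {"linear": [0,0,0],"delta_rot": [0,0,0],"gripper": 1}

```text
time_s: 5.05
tool_pos: [0.4803, -0.1315, 0.0077]
tool_rot: [0.078, 0.997, -0.0, 0.0]
ft_force: [0.0, -0.0, 5.1]
grip_width: 0.0226
grasp_force: 60.2
```

Emit:
carry_out:
  steps:
    - {"linear": [0,0,-0.03],"delta_rot": [0,0,0],"gripper": 1}
    - {"linear": [0,0,-0.07],"delta_rot": [0,0,0],"gripper": 1}
    - {"linear": [0,0,-0.1],"delta_rot": [0,0,0],"gripper": 1}
    - {"linear": [0,0,-0.1],"delta_rot": [0,0,0],"gripper": 1}
    - {"linear": [0.03,0.12,0],"delta_rot": [0,0,0],"gripper": 1}
    - {"linear": [0.03,0.12,0],"delta_rot": [0,0,0],"gripper": 1}
    - {"linear": [0.03,0.12,0],"delta_rot": [0,0,0],"gripper": 1}
    - {"linear": [0.03,0.12,0],"delta_rot": [0,0,0],"gripper": 1}
    - {"linear": [0.03,0.12,0],"delta_rot": [0,0,0],"gripper": 1}
    - {"linear": [0.03,0.12,0],"delta_rot": [0,0,0],"gripper": 1}
    - {"linear": [0.039,0.129,0],"delta_rot": [0,0,0],"gripper": 1}
    - {"linear": [0,0,0],"delta_rot": [0,0,0],"gripper": 1}

```text
time_s: 6.55
tool_pos: [0.4625, 0.0445, 0.0678]
tool_rot: [0.077, 0.997, 0.0, -0.0]
ft_force: [0.4, -1.1, -1.1]
grip_width: 0.0227
grasp_force: 59.5
```

Emit:
carry_out:
  steps:
    - {"linear": [0,0,0.06],"delta_rot": [0,0,0],"gripper": 1}
    - {"linear": [0,0,0.06],"delta_rot": [0,0,0],"gripper": 1}
    - {"linear": [0,0,0.06],"delta_rot": [0,0,0],"gripper": 1}
    - {"linear": [0,0,0.03],"delta_rot": [0,0,0],"gripper": 1}
    - {"linear": [0,0,0],"delta_rot": [0,0,0],"gripper": 1}
    - {"linear": [0,0,0],"delta_rot": [0,0,0],"gripper": 1}

```text
time_s: 7.3
tool_pos: [0.4634, 0.0432, 0.0255]
tool_rot: [0.078, 0.997, 0.0, 0.0]
ft_force: [0.3, -0.6, -1.5]
grip_width: 0.0229
grasp_force: 59.4
```

Run:
```python
from h import *
o=get_obs();print(o["tool_pos"],o["tool_rot"],o["ft_force"])
t=grab_frame("top");s=grab_frame("scene")
a=cv2.resize(t["img"][180:280,230:370],None,fx=4,fy=4,interpolation=cv2.INTER_CUBIC)
b=cv2.resize(s["img"][170:290,250:370],None,fx=4,fy=4,interpolation=cv2.INTER_CUBIC)
c=np.zeros((480,800,3),np.uint8)
a=cv2.resize(t["img"][190:270,290:370],None,fx=5,fy=5,interpolation=cv2.INTER_CUBIC)
b=cv2.resize(s["img"][185:265,270:350],None,fx=5,fy=5,interpolation=cv2.INTER_CUBIC)
cv2.imwrite("pics/p2.png",np.hstack([a,b])[:,:,::-1])
```

```text
[0.46336312 0.04322219 0.02548009] [7.84060148e-02 9.96921488e-01 4.79936129e-05 2.05619963e-04] [ 0.30833868 -0.56915251 -1.45564722]
```

View pics/p2.png

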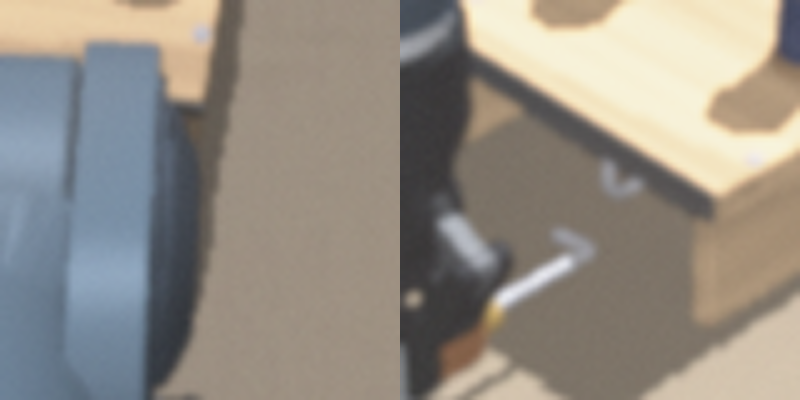

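The top view is blocked by the arm. In the scene crop the hook corner is at (590,248), the leg tip at (556,234), and the ring's bottom peeps out at about (620,192).

Run:
```python
from h import *
np.set_printoptions(precision=4,suppress=True)
s=grab_frame("scene")
S=lambda u,v:((u-400+.5)/5-.5+270,(v+.5)/5-.5+185)
a=np.radians(-8.5);X=np.array([np.cos(a),np.sin(a),0]);Y=np.array([-X[1],X[0],0]);m=np.array([.608,.067,0])
for n,uv,z in (("corner",(589,248),.034),("tip",(557,235),.034),("ferr",(497,308),.034),("ringbottom",(620,194),.0185),("FR strip top",(718,192),.074),("ring bot left",(605,180),.024),("ring bot right",(637,186),.022)):
    q=plane(s,S(*uv),z)[0]; print(n,q,"rack",(q-m)@X,(q-m)@Y)
tc=np.array([.4634,.0432,0]);print("tcp+112",tc+.112*np.array([np.cos(np.radians(-9)),np.sin(np.radians(-9)),0]))
# expected pixels of a ring at rack x .028, various y : lowest point
for y in(-.02,-.01,0):
  for x in(.025,.031):
    th=np.linspace(0,2*np.pi,60); P=m+X*(x+.013*np.cos(th))[:,None]+Y*y+np.c_[0*th,0*th,.034+.013*np.sin(th)]
    p=proj(s,P); i=p[:,1].argmax(); print(x,y,(p[i]+.5-[270,185])*5-.5+[400,0])
```

```text
corner [0.5718 0.0254 0.034 ] rack -0.029651343571516914 -0.04654215535347606
tip [0.5705 0.0419 0.034 ] rack -0.033351650563743104 -0.030334397030648736
ferr [0.5162 0.031  0.034 ] rack -0.08546461944138714 -0.04916156367871684
ringbottom [0.6276 0.0505 0.0185] rack 0.02186433243617309 -0.013416376326190122
FR strip top [ 0.5942 -0.0251  0.074 ] rack 6.949270575332395e-06 -0.09316909974012498
ring bot left [0.6261 0.0579 0.024 ] rack 0.01919351746868139 -0.006305237794239943
ring bot right [0.6335 0.0452 0.022 ] rack 0.028424618942065712 -0.017750619659996143
tcp+112 [0.574  0.0257 0.    ]
0.025 -0.02 [626.2506 195.8967]
0.031 -0.02 [635.6465 190.4145]
0.025 -0.01 [610.8288 186.3693]
0.031 -0.01 [620.2248 180.9459]
0.025 0 [595.5669 176.9408]
0.031 0 [604.9627 171.5753]
```

Emit:
carry_out:
  steps:
    - {"linear": [-0.04,0,0],"delta_rot": [0,0,0],"gripper": 1}
    - {"linear": [-0.04,0,0],"delta_rot": [0,0,0],"gripper": 1}
    - {"linear": [-0.04,0,0],"delta_rot": [0,0,0],"gripper": 1}
    - {"linear": [-0.04,0,0],"delta_rot": [0,0,0],"gripper": 1}
    - {"linear": [-0.04,0,0],"delta_rot": [0,0,0],"gripper": 1}
    - {"linear": [-0.04,0,0],"delta_rot": [0,0,0],"gripper": 1}
    - {"linear": [-0.04,0,0],"delta_rot": [0,0,0],"gripper": 1}
    - {"linear": [0,0,0],"delta_rot": [0,0,0],"gripper": 1}
    - {"linear": [0,0,0],"delta_rot": [0,0,0],"gripper": 1}

```text
time_s: 8.57
tool_pos: [0.518, 0.0346, 0.0252]
tool_rot: [0.078, 0.997, 0.0, -0.0]
ft_force: [-0.3, -0.5, -1.5]
grip_width: 0.0229
grasp_force: 59.4
```

Emit:
carry_out:
  steps:
    - {"linear": [0,0.015,0],"delta_rot": [0,0,0],"gripper": 1}
    - {"linear": [0,0.015,0],"delta_rot": [0,0,0],"gripper": 1}
    - {"linear": [0,0.015,0],"delta_rot": [0,0,0],"gripper": 1}
    - {"linear": [0,0,0],"delta_rot": [0,0,0],"gripper": 1}
    - {"linear": [0,0,0],"delta_rot": [0,0,0],"gripper": 1}

```text
time_s: 9.2
tool_pos: [0.5198, 0.0435, 0.0253]
tool_rot: [0.078, 0.997, 0.0, 0.0]
ft_force: [0.3, -0.9, -1.7]
grip_width: 0.0229
grasp_force: 59.4
```

Emit:
carry_out:
  steps:
    - {"linear": [0,0.01,0],"delta_rot": [0,0,0],"gripper": 1}
    - {"linear": [0,0.01,0],"delta_rot": [0,0,0],"gripper": 1}
    - {"linear": [0,0,0],"delta_rot": [0,0,0],"gripper": 1}

```text
time_s: 9.57
tool_pos: [0.5205, 0.0475, 0.0253]
tool_rot: [0.078, 0.997, 0.0, 0.0]
ft_force: [0.6, -0.8, -1.6]
grip_width: 0.0232
grasp_force: 59.4
```

Emit:
carry_out:
  steps:
    - {"linear": [0,0.01,0],"delta_rot": [0,0,0],"gripper": 1}
    - {"linear": [0,0.01,0],"delta_rot": [0,0,0],"gripper": 1}
    - {"linear": [0,0,0],"delta_rot": [0,0,0],"gripper": 1}

```text
time_s: 9.95
tool_pos: [0.5211, 0.0515, 0.0253]
tool_rot: [0.078, 0.997, 0.0, 0.0]
ft_force: [-0.2, 0.9, -0.6]
grip_width: 0.0226
grasp_force: 59.4
```

Emit:
carry_out:
  steps:
    - {"linear": [0,0.01,0],"delta_rot": [0,0,0],"gripper": 1}
    - {"linear": [0,0.01,0],"delta_rot": [0,0,0],"gripper": 1}
    - {"linear": [0,0,0],"delta_rot": [0,0,0],"gripper": 1}

```text
time_s: 10.32
tool_pos: [0.5217, 0.0554, 0.0253]
tool_rot: [0.078, 0.997, 0.0, 0.0]
ft_force: [1.0, -0.4, -1.2]
grip_width: 0.0229
grasp_force: 59.4
```

Emit:
carry_out:
  steps:
    - {"linear": [0.01,0,0],"delta_rot": [0,0,0],"gripper": 1}
    - {"linear": [0.01,0,0],"delta_rot": [0,0,0],"gripper": 1}
    - {"linear": [0.01,0,0],"delta_rot": [0,0,0],"gripper": 1}
    - {"linear": [0,0,0],"delta_rot": [0,0,0],"gripper": 1}

```text
time_s: 10.82
tool_pos: [0.5157, 0.0562, 0.0253]
tool_rot: [0.078, 0.997, 0.0, 0.0]
ft_force: [0.9, 0.1, -0.6]
grip_width: 0.023
grasp_force: 59.4
```

Emit:
carry_out:
  steps:
    - {"linear": [0.01,0,0],"delta_rot": [0,0,0],"gripper": 1}
    - {"linear": [0.01,0,0],"delta_rot": [0,0,0],"gripper": 1}
    - {"linear": [0,0,0],"delta_rot": [0,0,0],"gripper": 1}

```text
time_s: 11.2
tool_pos: [0.5129, 0.0568, 0.0257]
tool_rot: [0.078, 0.997, 0.0, 0.001]
ft_force: [4.7, -0.0, -3.2]
grip_width: 0.023
grasp_force: 59.2
```

Emit:
carry_out:
  steps:
    - {"linear": [0.01,0,0],"delta_rot": [0,0,0],"gripper": 1}
    - {"linear": [0.01,0,0],"delta_rot": [0,0,0],"gripper": 1}
    - {"linear": [0.01,0,0],"delta_rot": [0,0,0],"gripper": 1}
    - {"linear": [0.015,0,0],"delta_rot": [0,0,0],"gripper": 1}
    - {"linear": [0.015,0,0],"delta_rot": [0,0,0],"gripper": 1}
    - {"linear": [0.015,0,0],"delta_rot": [0,0,0],"gripper": 1}

```text
time_s: 11.95
tool_pos: [0.4974, 0.0592, 0.0256]
tool_rot: [0.078, 0.997, 0.0, 0.001]
ft_force: [5.2, -0.8, -2.6]
grip_width: 0.023
grasp_force: 59.3
```

Emit:
carry_out:
  steps:
    - {"linear": [0.015,0,0],"delta_rot": [0,0,0],"gripper": 1}
    - {"linear": [0.02,0,0],"delta_rot": [0,0,0],"gripper": 1}
    - {"linear": [0.02,0,0],"delta_rot": [0,0,0],"gripper": 1}
    - {"linear": [0.02,0,0],"delta_rot": [0,0,0],"gripper": 1}
    - {"linear": [0.02,0,0],"delta_rot": [0,0,0],"gripper": 1}
    - {"linear": [0.02,0,0],"delta_rot": [0,0,0],"gripper": 1}

```text
time_s: 12.7
tool_pos: [0.4748, 0.0627, 0.0256]
tool_rot: [0.078, 0.997, 0.0, 0.001]
ft_force: [6.0, -0.9, -2.4]
grip_width: 0.0228
grasp_force: 59.3
```

Emit:
carry_out:
  steps:
    - {"linear": [0.02,0,0],"delta_rot": [0,0,0],"gripper": 1}
    - {"linear": [0.02,0,0],"delta_rot": [0,0,0],"gripper": 1}
    - {"linear": [0.02,0,0],"delta_rot": [0,0,0],"gripper": 1}
    - {"linear": [0.02,0,0],"delta_rot": [0,0,0],"gripper": 1}
    - {"linear": [0.02,0,0],"delta_rot": [0,0,0],"gripper": 1}
    - {"linear": [0.02,0,0],"delta_rot": [0,0,0],"gripper": 1}
    - {"linear": [0.02,0,0],"delta_rot": [0,0,0],"gripper": 1}
    - {"linear": [0.02,0,0],"delta_rot": [0,0,0],"gripper": 1}
    - {"linear": [0.01,0,0],"delta_rot": [0,0,0],"gripper": 1}
    - {"linear": [0.01,0,0],"delta_rot": [0,0,0],"gripper": 1}

```text
time_s: 13.95
tool_pos: [0.439, 0.0684, 0.0255]
tool_rot: [0.078, 0.997, 0.0, 0.0]
ft_force: [4.9, -0.7, -1.1]
grip_width: 0.023
grasp_force: 59.3
```

Run:
```python
from h import *
s=grab_frame("scene");t=grab_frame("top")
b=cv2.resize(s["img"][160:280,250:370],None,fx=4,fy=4,interpolation=cv2.INTER_CUBIC)
a=cv2.resize(t["img"][180:260,230:310],None,fx=4,fy=4,interpolation=cv2.INTER_CUBIC)
a=cv2.copyMakeBorder(a,0,160,0,0,0)
cv2.imwrite("pics/p3.png",np.hstack([b,a])[:,:,::-1])
```

```text
(no output)
```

View pics/p3.png

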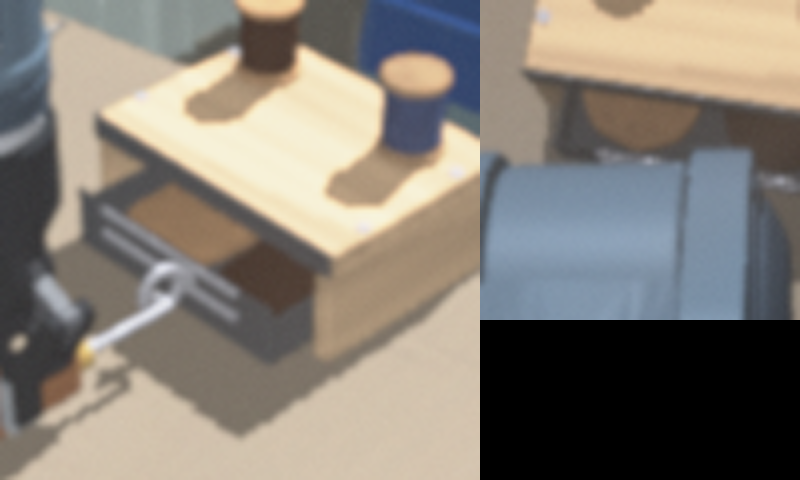

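The picture shows the leg through the ring at about (165,290) and the tray most of the way out. I'll draw it to the stop in small steps.

Emit:
carry_out:
  steps:
    - {"linear": [0.01,0,0],"delta_rot": [0,0,0],"gripper": 1}
    - {"linear": [0.01,0,0],"delta_rot": [0,0,0],"gripper": 1}
    - {"linear": [0.01,0,0],"delta_rot": [0,0,0],"gripper": 1}

```text
time_s: 14.42
tool_pos: [0.4329, 0.0693, 0.0254]
tool_rot: [0.078, 0.997, 0.0, 0.0]
ft_force: [5.2, -1.1, -1.1]
grip_width: 0.0227
grasp_force: 59.5
```

Emit:
carry_out:
  steps:
    - {"linear": [0.01,0,0],"delta_rot": [0,0,0],"gripper": 1}
    - {"linear": [0.005,0,0],"delta_rot": [0,0,0],"gripper": 1}

```text
time_s: 14.68
tool_pos: [0.4302, 0.0698, 0.0254]
tool_rot: [0.078, 0.997, 0.0, 0.0]
ft_force: [6.2, -0.7, -1.2]
grip_width: 0.0229
grasp_force: 59.5
```

Emit:
carry_out:
  steps:
    - {"linear": [0.005,0,0],"delta_rot": [0,0,0],"gripper": 1}
    - {"linear": [0.005,0,0],"delta_rot": [0,0,0],"gripper": 1}

```text
time_s: 14.92
tool_pos: [0.4301, 0.0699, 0.0258]
tool_rot: [0.079, 0.997, -0.0, 0.002]
ft_force: [10.8, -1.4, -4.4]
grip_width: 0.0229
grasp_force: 59.0
```

The force rise to 11 N at x=0.430 shows the stop is met. Now I'll relieve the load and unhook to the right.

Emit:
carry_out:
  steps:
    - {"linear": [-0.01,0,0],"delta_rot": [0,0,0],"gripper": 1}
    - {"linear": [-0.01,0,0],"delta_rot": [0,0,0],"gripper": 1}
    - {"linear": [-0.01,0,0],"delta_rot": [0,0,0],"gripper": 1}
    - {"linear": [-0.01,0,0],"delta_rot": [0,0,0],"gripper": 1}
    - {"linear": [0,0,0],"delta_rot": [0,0,0],"gripper": 1}
    - {"linear": [0,0,0],"delta_rot": [0,0,0],"gripper": 1}

```text
time_s: 15.68
tool_pos: [0.4351, 0.0689, 0.025]
tool_rot: [0.078, 0.997, 0.0, -0.001]
ft_force: [-0.4, -0.5, -0.8]
grip_width: 0.023
grasp_force: 59.5
```

Emit:
carry_out:
  steps:
    - {"linear": [0,-0.015,0],"delta_rot": [0,0,0],"gripper": 1}
    - {"linear": [0,-0.015,0],"delta_rot": [0,0,0],"gripper": 1}
    - {"linear": [0,-0.015,0],"delta_rot": [0,0,0],"gripper": 1}
    - {"linear": [0,-0.015,0],"delta_rot": [0,0,0],"gripper": 1}

```text
time_s: 16.18
tool_pos: [0.4339, 0.0567, 0.0253]
tool_rot: [0.078, 0.997, 0.0, 0.0]
ft_force: [-0.2, 0.5, -1.5]
grip_width: 0.0232
grasp_force: 59.5
```

Emit:
carry_out:
  steps:
    - {"linear": [0,-0.02,0],"delta_rot": [0,0,0],"gripper": 1}
    - {"linear": [0,-0.025,0],"delta_rot": [0,0,0],"gripper": 1}
    - {"linear": [0,-0.025,0],"delta_rot": [0,0,0],"gripper": 1}
    - {"linear": [0,-0.03,0],"delta_rot": [0,0,0],"gripper": 1}
    - {"linear": [0,0,0],"delta_rot": [0,0,0],"gripper": 1}

```text
time_s: 16.8
tool_pos: [0.4307, 0.0368, 0.0253]
tool_rot: [0.079, 0.997, 0.0, -0.0]
ft_force: [0.1, 0.4, -1.6]
grip_width: 0.0229
grasp_force: 59.5
```

Emit:
carry_out:
  steps:
    - {"linear": [0.03,-0.04,0],"delta_rot": [0,0,0],"gripper": 1}
    - {"linear": [0.03,-0.08,0],"delta_rot": [0,0,0],"gripper": 1}
    - {"linear": [0,-0.12,0],"delta_rot": [0,0,0],"gripper": 1}
    - {"linear": [0,-0.12,0],"delta_rot": [0,0,0],"gripper": 1}
    - {"linear": [0,-0.12,0],"delta_rot": [0,0,0],"gripper": 1}
    - {"linear": [0,-0.12,0],"delta_rot": [0,0,0],"gripper": 1}
    - {"linear": [0,-0.12,0],"delta_rot": [0,0,0],"gripper": 1}
    - {"linear": [-0.1,-0.06,0],"delta_rot": [0,0,0],"gripper": 1}
    - {"linear": [-0.15,0,0],"delta_rot": [0,0,0],"gripper": 1}
    - {"linear": [-0.15,0,0],"delta_rot": [0,0,0],"gripper": 1}
    - {"linear": [0,0,0],"delta_rot": [0,0,0],"gripper": 1}
    - {"linear": [0,0,0],"delta_rot": [0,0,0],"gripper": 1}

```text
time_s: 18.3
tool_pos: [0.4721, -0.1271, 0.0249]
tool_rot: [0.078, 0.997, 0.0, -0.001]
ft_force: [0.3, 0.1, -1.5]
grip_width: 0.0231
grasp_force: 59.4
```

Emit:
carry_out:
  steps:
    - {"linear": [0,0,0.02],"delta_rot": [0,0,0],"gripper": 1}
    - {"linear": [0,0,0.02],"delta_rot": [0,0,0],"gripper": 1}
    - {"linear": [0,0,0.02],"delta_rot": [0,0,0],"gripper": 1}
    - {"linear": [0,0,0.015],"delta_rot": [0,0,0],"gripper": 1}
    - {"linear": [0,0,0.005],"delta_rot": [0,0,0],"gripper": 1}
    - {"linear": [0,0,0],"delta_rot": [0,0,0],"gripper": 1}
    - {"linear": [0,0,0],"delta_rot": [0,0,0],"gripper": 1}

```text
time_s: 19.18
tool_pos: [0.4737, -0.1275, 0.0094]
tool_rot: [0.078, 0.997, 0.0, 0.0]
ft_force: [0.1, -0.7, -0.5]
grip_width: 0.0227
grasp_force: 59.4
```

Grasped at 0.0077, so there is about 1.7 mm left; I'll ease down to contact.

Emit:
carry_out:
  steps:
    - {"linear": [0,0,0.005],"delta_rot": [0,0,0],"gripper": 1}
    - {"linear": [0,0,0.005],"delta_rot": [0,0,0],"gripper": 1}
    - {"linear": [0,0,0],"delta_rot": [0,0,0],"gripper": 1}
    - {"linear": [0,0,0],"delta_rot": [0,0,0],"gripper": 1}

```text
time_s: 19.68
tool_pos: [0.4737, -0.1275, 0.0077]
tool_rot: [0.078, 0.997, -0.0, 0.0]
ft_force: [-1.6, 0.7, 5.7]
grip_width: 0.0231
grasp_force: 60.2
```

Touching the bench (about 6 N). Release and lift.

Emit:
carry_out:
  steps:
    - {"linear": [0,0,0],"delta_rot": [0,0,0],"gripper": 0.2}
    - {"linear": [0,0,0],"delta_rot": [0,0,0],"gripper": -0.3}
    - {"linear": [0,0,0],"delta_rot": [0,0,0],"gripper": -1}
    - {"linear": [0,0,0],"delta_rot": [0,0,0],"gripper": -1}
    - {"linear": [0,0,0],"delta_rot": [0,0,0],"gripper": -1}
    - {"linear": [0,0,0],"delta_rot": [0,0,0],"gripper": -1}
    - {"linear": [0,0,0],"delta_rot": [0,0,0],"gripper": -1}

```text
time_s: 20.55
tool_pos: [0.4736, -0.1275, 0.0073]
tool_rot: [0.078, 0.997, 0.0, 0.0]
ft_force: [-0.1, 0.5, -0.2]
grip_width: 0.0854
grasp_force: 0.0
```

Emit:
carry_out:
  steps:
    - {"linear": [0,0,-0.05],"delta_rot": [0,0,0],"gripper": -1}
    - {"linear": [0,0,-0.1],"delta_rot": [0,0,0],"gripper": -1}
    - {"linear": [0,0,-0.15],"delta_rot": [0,0,0],"gripper": -1}
    - {"linear": [0,0,-0.2],"delta_rot": [0,0,0],"gripper": -1}
    - {"linear": [0.1,0,-0.2],"delta_rot": [0,0,0],"gripper": -1}
    - {"linear": [0.1,0,-0.2],"delta_rot": [0,0,0],"gripper": -1}
    - {"linear": [0,0,0],"delta_rot": [0,0,0],"gripper": -1}
    - {"linear": [0,0,0],"delta_rot": [0,0,0],"gripper": -1}

```text
time_s: 21.55
tool_pos: [0.4342, -0.1213, 0.1874]
tool_rot: [0.078, 0.997, -0.0, 0.0]
ft_force: [0.1, 0.9, -0.3]
grip_width: 0.0858
grasp_force: 0.0
```

Run:
```python
from h import *
print(get_obs()["grip_width"])
s=grab_frame("scene");t=grab_frame("top")
b=cv2.resize(s["img"][150:350,230:430],None,fx=2,fy=2,interpolation=cv2.INTER_CUBIC)
a=cv2.resize(t["img"][130:330,220:420],None,fx=2,fy=2,interpolation=cv2.INTER_CUBIC)
cv2.imwrite("pics/p4.png",np.hstack([b,a])[:,:,::-1])
```

```text
0.08580689692935431
```

View pics/p4.png

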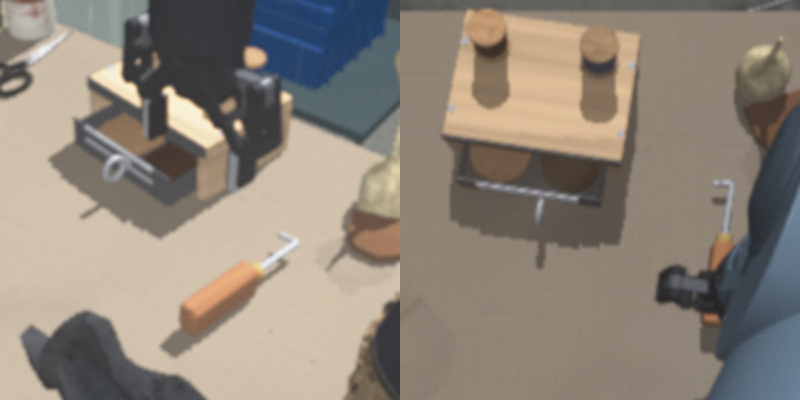

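The picture shows the hook lying flat and clear, with its tip at (715,183) in the right half, and the tray out with its panel's top edge from (460,183) to (603,200). A quick numeric check, then hand in.

Run:
```python
from h import *
t=grab_frame("top")
q=plane(t,[(220+60/2,130+183/2),(220+203/2,130+200/2)],.043); m=q.mean(0)
a=np.radians(-8.5);x=(m[:2]-[.608,.067])@[np.cos(a),np.sin(a)]
print(q,"panel rack x",x,"tray",.052-x)
if .052-x>.08: print(hand_in())
```

```text
[[ 0.57604697  0.14486641  0.043     ]
 [ 0.55749554 -0.00682024  0.043     ]] panel rack x -0.04107491474546224 tray 0.09307491474546223
the job is handed in; nothing more can be done
None
```

The tray is drawn out to its stop and the hook is unhooked and lying flat on the bench, tip about 20 cm from the front edge's middle; the job is handed in, but no verdict was returned.

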